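# Clamp a maple stave in a quick-release vise

### The job

A maple stave stands loose between the jaws of the quick-release vise; clamp it for planing. Squeeze the release lever on the sliding jaw, run the jaw up gently until the stave sits snug against the rear jaw, let the lever go so that the half nuts close on the screw, then turn the crank until the stave is held firmly but not crushed. Leave the other things on the bench where they lie.

Things in the scene. Friction and masses are not known exactly. Their poses are not given: they have to be found in the camera images.
- vise: Grey cast bench vise, fixed, 310 x 150 mm base, 194 mm high. Origin: centre of its underside. +x runs along the screw from the crank end to the rear jaw, z up. Front bracket x -0.176 to -0.142; from it two steel ways run to the rear jaw, tops at z 0.125: the sliding jaw rides and the stave stands on them. Screw axis y 0, z 0.095. Small drum fittings lie beside the base.
- rear_jaw: Fixed jaw with a wooden lining 136 mm wide, at the far end of the ways. Origin at the middle of the bottom of its flat face (vise x 0.095, z 0.125); the face looks to -x (axes as the vise's), its top is 67 mm above the origin.
- jaw: Sliding jaw, axes as the vise's, moves along x only. Origin: bottom middle of its cork-lined face, 136 mm wide, looking to +x, top 69 mm above the origin. Lever free: two half nuts, closed on the thread, lock it to the screw. Lever squeezed: it slides freely, with about 5 N. Behind the jaw plate (back at x -0.027) its deck, top at z 0.022, carries a fixed finger bar and the release lever.
- lever (a joint): Release lever on the jaw's deck, rad: 0 free (half nuts closed on the screw), 0.40 fully squeezed to its stop (jaw free, from about 0.1). Steel cross bar along y, 46 mm long, 12 mm thick, on a 40 mm stem hinged at jaw x -0.107, z 0.026. Bar free at jaw x -0.123, z 0.063; squeezed at x -0.107, z 0.066. Springs back; 8 N at the bar to start, 13 N to hold.
- lever_grip (a point): Point on the jaw (jaw x -0.100, y 0, z 0.066) midway between the finger bar (a like cross bar at jaw x -0.078, z 0.066, on a fixed post) and the free lever, at bar height. A gripper from above closing along x round both squeezes the lever: 57 mm over both when free, 41 mm squeezed. 45 mm between finger bar and jaw plate, 38 mm down to the deck.
- crank (a joint): Crank angle in rad, 0 = arm straight up. Positive is clockwise looking along +x (top goes to vise -y) and closes the jaw, 8 mm a turn, after up to half a turn of lost motion in the worn thread. Stays where left. The handle turns with 1 N until the jaw bears, then 1 N more for each 11 N of clamping. Firm for planing: 10 to 13 N at the handle (100 to 160 N); from 15 N (200 N) the stave is crushed.
- crank_grip_mid (a point): Gripping point on the axis of the black crank handle: vise x -0.250, on a circle of 55 mm radius round the screw axis. The handle, a sleeve 18 mm thick parallel to the screw, turns freely on its pin; from vise x -0.198 (crank arm x -0.196 to -0.185) to -0.273. It can be pinched from above, closing along vise y, and led all the way round without turning the gripper.
- stave: Rough-sawn maple stave blank, 30 mm thick (x) give or take 1.5 mm, 130 mm long (y), 85 mm high (z), with a pencil line along each side. It stands loose on the ways between the jaws, up to some 12 mm off the rear jaw and a little askew, and slides with about 2 N. Pressed over 30 N by the unlatched jaw it gets dented. Origin at the centre of its underside.
- stave_2: Bystander: like stave blank, lying flat at the left.
- stave_3: Bystander: like stave blank, lying on stave_2.
- drum_key: Bystander: T-shaped drum key beside the vise.
- rod: Bystander: steel tension rod, 85 mm, beside the vise.
- lug_a: Bystander: small turned drum lug beside the vise.
- lug_b: Bystander: small turned drum lug beside the vise.
- caliper: Bystander: sliding caliper at the front left.
- tape_measure: Bystander: black tape measure at the right.

How it is judged:
On the way, in this order (a step that is already met when the one before it is completed fails the run):
1. with the lever squeezed, the jaw has slid up and presses the stave against the rear jaw (value of joint lever above 0.25 rad and contact force between each of jaw, rear_jaw and stave above 2 N), for 0.1 s.
2. the lever is let go with the jaw at the stave (within 2 mm) and the robot is off the jaw (value of joint lever below 0.05 rad and contact force between the fingers and jaw below 0.1 N and x of stave in the frame of jaw below 0.0176 m), for 0.1 s.
3. the screw is turned until the jaw clamps the stave with over 80 N (contact force between jaw and stave above 80 N and value of joint lever below 0.05 rad), for 0.1 s.
At the end, for the whole second after the job is handed in: the stave stands upright on the ways (within 5 mm and 0.06 rad), flat in the jaws (0.04 rad), clamped between them with 80 to 200 N by the screw alone, lever free, everything at rest (all of step 3 and contact force between jaw and stave below 200 N and contact force between rear_jaw and stave above 80 N and z of stave in the frame of vise between 0.12 and 0.13 m and angle between stave's own z axis and vertical below 0.06 rad and angle between the x axis of stave and the x axis of vise, either way round below 0.04 rad and linear speed of stave below 0.01 m/s); the robot touches nothing.
It fails at once if the jaw is rammed into the stave: over 30 N while the lever is squeezed (value of joint lever above 0.05 rad and contact force between jaw and stave above 30 N).
It fails at once if the stave is crushed: over 200 N (contact force between jaw and stave above 200 N).
It fails at once if a bystander is moved by over 20 mm (distance of any of stave_2, stave_3, drum_key, rod, lug_a, lug_b, caliper, tape_measure from where it was at the start of the episode above 0.02 m).
It also fails if it takes over 69 s, if anything falls off the work surface, if the arm or the gripper's body presses on something with over 40 N, if the wrist force passes 120 N, or if a joint passes its speed limit or range.

### The arm

A 6-joint arm with a two-finger parallel gripper is mounted at the origin on a cart in front of the work surface, level with it; the furniture and walls round the work are solid. World frame = base frame: x ahead of the robot, y to its left, z up, the work surface at z = 0. Lengths are in m, angles in rad, forces in N, time in s.
With the tool pointing down it reaches from about 0.275 to 1 m from the base axis. Payload 8.4 kg.
Tool frame: the origin (TCP) lies at the very end of the fingers, on their centre line; the grasp point (between the pads) lies 19 mm behind it (ctrl.pinch_z is the distance from the TCP to the grasp point, in m); z points along the fingers, y is the line along which they close (so a half turn about z gives the same grasp; the last joint's range is limited). The gripper opens to 85 mm and grips with 20 to 120 N. Pads are 22 mm wide; open, the fingers measure 114 mm over their backs; the gripper's body (76 mm by 85 mm) begins 54 mm behind the grasp point. The pads swing forward as they close: fully open they stand 13 mm farther back than shut.
Start: joints at [-1.251, 0.353, 1.633, -0, 1.155, -0.002], TCP at [0.198, -0.593, 0.198] pointing down, gripper open.
Joint ranges: [-2.63, 2.63], [-0.92, 2.1], [0.06, 2.66], [-1.3, 4.44], [0, 2.69], [-3.02, 3.02]. Speed limits (rad/s): [2.22, 2.22, 2.79, 3.14, 3.14, 3.14].

### API

Orientations are given as a unit quaternion [x, y, z, w].
In Python, from rig import ctrl, release, grab, telemetry, grab_frame, ticket, regions_of gives the robot as it stands. Calls block until the motion is done:
- ctrl.move_pose(position, orientation): joint-space move of the TCP to a pose.
- ctrl.move_straight(position, feed=0.15, rot=None): straight line of the TCP; rot=None keeps the orientation; feed is the mean speed in m/s.
- ctrl.goto_joints(angles): joint-space move.
- release() and grab(grip_force=None): open the fingers fully, or close them until they stop; grip_force is the grip in N (None keeps the last).
- ctrl.sleep(seconds).
- ctrl.inverse_kinematics(position, orientation): joint angles nearest the present ones, or None.
- telemetry.state(): the state.
- grab_frame(name): name is "scene" or "top" or "wrist"; returns a dict with "pixels" (400x640x3 uint8, blue, green, red), "fov_y" (degrees; the focal length in pixels is half the picture's height over the tangent of half this angle, whatever the lens; pixels are square), "cx", "cy" (the principal point, pixels), "extrinsics" (4x4, takes a point from camera to world coordinates); the wrist camera has in their place "T_tool_cam" (4x4, takes a point from camera to tool coordinates, whose origin is the TCP and whose axes are the flange's). Camera axes: x right, y up, looking along -z (the intrinsics and any distortion apply to the point x, -y, -z); pixel columns grow to the right and rows downward; lengths in m; the calibration is good to about 2 mm. A picture is of the moment at which its call begins: read the wrist's pose just before it. There is no depth.
A pose or a line that the arm cannot do raises ctrl.Unreachable and nothing moves.
- ticket.finish_job(): hands the job in; it is judged then, once.
Trained networks look in the newest picture that a camera, given by its name, has taken for a name from the list of things; names that differ only in an ending like _2 or _b are one class to them, and where a whole thing is asked for, a point or a joint stands for the part that bears it (a point fixed in the world has none). Each returns a list of dicts, best first, with "confidence" (0 to 1); they miss things now and then, are a little off and sometimes report something else, mostly with a low value. They report only what shows in the picture. A call takes as long as a camera call.
- regions_of(camera, thing): "region" (400x640 bool, what is visible of it) and "centre" ([column, row] in pixels, amid what is visible of it).
The state is a dict: "clock": time; "joints": joint angles; "joint_velocities": joint speeds; "effort": joint torques, N m; "ee_pos": TCP position; "tool_rot": TCP orientation; "ft_force": force on the tool from outside, world axes, zero at the start; "moment": the same for the moment, N m; "gripper_width": finger opening in m; "grip_force": force on a finger pad.
Only numpy, scipy, OpenCV 4.12 (cv2) and the standard library are available. Lean on these libraries where they do the work, as an engineer would, in place of code of your own. Each camera call takes 0.05 s, during which the arm holds its last target. There are 200 camera calls.

## Working session

There is one attempt and no reset: what is moved stays moved. The work goes in short steps, each a Python script; the robot and the scene stay as the last script left them, time stands still between calls to the robot, and variables do not carry over. Pictures are saved under pics/ and viewed, at most 12 in all, crops included, and the job is handed in when it is done.

```bash
ls; mkdir -p pics; cat > h.py <<'E'
import numpy as np, cv2
from rig import ctrl, release, grab, telemetry, grab_frame, ticket, regions_of
def cam(f):
    K=200/np.tan(np.radians(f["fov_y"])/2); return K,f["cx"],f["cy"]
def ray(f,px,E=None):
    E=f["extrinsics"] if E is None else E; E=np.array(E); K,cx,cy=cam(f)
    d=E[:3,:3]@np.array([(px[0]-cx)/K,-(px[1]-cy)/K,-1]); return E[:3,3],d
def atz(f,px,z,E=None):
    o,d=ray(f,px,E); return o+d*(z-o[2])/d[2]
def proj(f,P,E=None):
    E=np.array(f["extrinsics"] if E is None else E); K,cx,cy=cam(f)
    p=(np.asarray(P)-E[:3,3])@E[:3,:3]; return np.c_[cx+K*p[...,0]/-p[...,2],cy-K*p[...,1]/-p[...,2]]
E
python3 - <<'E'
from h import *
for c in ("scene","top"):
    f=grab_frame(c); cv2.imwrite(f"pics/{c}0.png",f["pixels"])
    print(c,{k:np.round(v,3).tolist() for k,v in f.items() if k!="pixels"})
    for t in ("vise","rear_jaw","jaw","lever","crank","crank_grip_mid","stave","lever_grip"):
        for r in regions_of(c,t)[:3]:
            q=cv2.minAreaRect(np.argwhere(r["region"])[:,::-1].astype(np.float32))
            print(t,round(r["confidence"],2),np.round(r["centre"]),np.round(cv2.boxPoints(q)).tolist())
print(telemetry.state())
E
```

```text
pics
scene {'fov_y': 44.957, 'cx': 315.6, 'cy': 201.041, 'extrinsics': [[-0.526, 0.643, -0.557, -0.146], [-0.85, -0.383, 0.361, 0.454], [0.018, 0.664, 0.748, 1.079], [0.0, 0.0, 0.0, 1.0]]}
vise 0.92 [355. 212.] [[277.0, 239.0], [385.0, 125.0], [443.0, 180.0], [336.0, 294.0]]
rear_jaw 0.97 [406. 156.] [[377.0, 142.0], [401.0, 127.0], [431.0, 176.0], [406.0, 191.0]]
jaw 0.68 [350. 193.] [[315.0, 200.0], [355.0, 158.0], [395.0, 195.0], [355.0, 237.0]]
jaw 0.23 [366. 266.] [[364.0, 262.0], [372.0, 253.0], [374.0, 254.0], [366.0, 264.0]]
lever 0.61 [375. 254.] [[364.0, 262.0], [378.0, 243.0], [380.0, 245.0], [366.0, 264.0]]
lever 0.51 [338. 200.] [[327.0, 196.0], [332.0, 191.0], [349.0, 208.0], [344.0, 213.0]]
crank 0.58 [308. 229.] [[277.0, 237.0], [307.0, 216.0], [321.0, 236.0], [290.0, 257.0]]
crank 0.23 [368. 261.] [[363.0, 262.0], [378.0, 245.0], [381.0, 247.0], [366.0, 265.0]]
crank_grip_mid 0.69 [308. 230.] [[277.0, 237.0], [307.0, 215.0], [322.0, 235.0], [292.0, 258.0]]
stave 0.77 [387. 171.] [[355.0, 165.0], [372.0, 142.0], [416.0, 174.0], [398.0, 198.0]]
stave 0.76 [177. 236.] [
[... 1322 characters left out ...]
lock': 0.9, 'joints': array([-1.25138294e+00,  3.52962286e-01,  1.63338251e+00, -1.30817362e-05,
        1.15518087e+00, -2.38598435e-03]), 'joint_velocities': array([ 0.0014771 ,  0.00161502, -0.00234513,  0.00022796, -0.00036937,
       -0.0015757 ]), 'effort': array([-9.18544065e-04, -6.05173087e+01, -3.42442560e+01, -1.53365772e-04,
        9.78317403e-04, -2.48765804e-05]), 'ee_pos': array([ 0.19768283, -0.59293869,  0.19841203]), 'tool_rot': array([ 9.87083124e-01,  1.60208944e-01, -6.22423159e-07,  3.40163136e-05]), 'ft_force': array([-0.38871689, -0.36776016, -0.17613797]), 'moment': array([0.03546961, 0.03900214, 0.01321723]), 'grip_force': 0.0, 'gripper_width': 0.08528427666056784}
```

```bash
python3 - <<'E'
import cv2,numpy as np
t=cv2.imread("pics/top0.png")[120:270,180:440]; s=cv2.imread("pics/scene0.png")[100:300,230:490]
t=cv2.resize(t,None,fx=2.2,fy=2.2,interpolation=3)[:, :]; s=cv2.resize(s,None,fx=2.2*1,fy=2.2*0.6,interpolation=3)
cv2.imwrite("pics/v1.png",np.vstack([t,s]))
print(t.shape,s.shape)
E
```

```text
(330, 572, 3) (264, 572, 3)
```

View pics/v1.png

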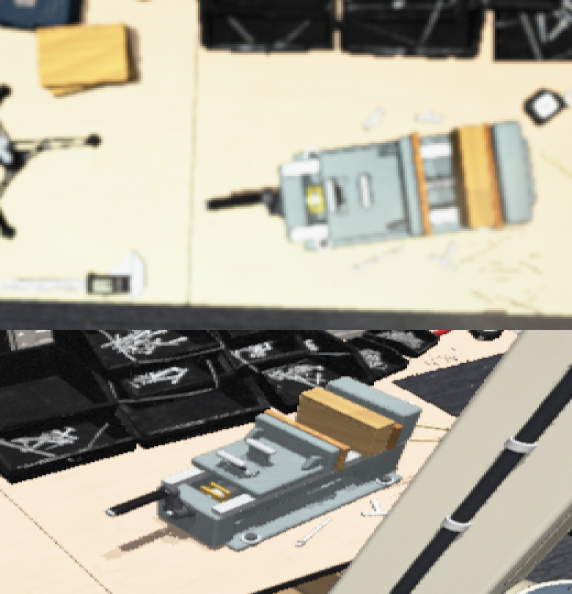

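```bash
cat >> h.py <<'E'
from scipy.spatial.transform import Rotation as R
def down(yaw,sgn=1):
    y=sgn*np.array([np.cos(yaw),np.sin(yaw),0]); z=np.array([0,0,-1.]); return R.from_matrix(np.c_[np.cross(y,z),y,z]).as_quat()
def wrist():
    s=telemetry.state(); f=grab_frame("wrist"); T=np.eye(4); T[:3,:3]=R.from_quat(s["tool_rot"]).as_matrix(); T[:3,3]=s["ee_pos"]
    f["extrinsics"]=T@np.array(f["T_tool_cam"]); return f
E
python3 - <<'E'
from h import *
f=grab_frame("top")
P=lambda px,z:np.round(atz(f,px,z),4)
a=P((401.5,200.5),.192); print("rear face",a)
l=P((331.5,208),.197); b=P((345,206),.197); print("lever",l,"finger",b)
h=P((274,212.5),.15); print("handle end",h)
d=a-h; print(np.arctan2(d[1],d[0]), np.linalg.norm(d[:2]),"expect .368")
r=regions_of("top","rear_jaw")[0]
yaw=np.arctan2(d[1],d[0])
print(grab_frame("wrist")["T_tool_cam"], cam(grab_frame("wrist")))
g=(l+b)/2
for s in (1,-1):
    q=down(yaw,s)
    for z in (.42,.33): print(s,z,ctrl.inverse_kinematics([g[0],g[1],z],q))
E
```

```text
rear face [ 0.5363 -0.2254  0.192 ]
lever [ 0.5097 -0.0289  0.197 ] finger [ 0.5163 -0.0666  0.197 ]
handle end [0.493  0.1386 0.15  ]
-1.4523966640020847 0.3665663514290421 expect .368
[[-6.19983738e-04  9.64573681e-01  2.63812868e-01  6.53718071e-02]
 [ 9.99999318e-01  8.59098517e-04 -7.91017153e-04 -4.30857685e-04]
 [-9.89635570e-04  2.63812198e-01 -9.64573556e-01 -1.75555507e-01]
 [ 0.00000000e+00  0.00000000e+00  0.00000000e+00  1.00000000e+00]] (np.float64(281.2549015830576), 320.84084030915034, 198.57331600298957)
1 0.42 [-9.57238959e-02  3.85085152e-02  1.54763481e+00 -4.44089210e-16
  1.55544933e+00  1.35667277e+00]
1 0.33 [-9.57238959e-02  7.43369566e-02  1.69517993e+00 -4.44089210e-16
  1.37207577e+00  1.35667277e+00]
-1 0.42 [-9.57238959e-02  3.85085152e-02  1.54763481e+00 -4.44089210e-16
  1.55544933e+00 -1.78491989e+00]
-1 0.33 [-9.57238959e-02  7.43369566e-02  1.69517993e+00 -4.44089210e-16
  1.37207577e+00 -1.78491989e+00]
```

```bash
python3 - <<'E'
from h import *
ctrl.move_straight([.198,-.593,.40],feed=.3)
yaw=-1.4524
ctrl.move_pose([.503,-.075,.36],down(yaw))
f=wrist(); cv2.imwrite("pics/w1.png",f["pixels"]); np.save("w1.npy",f["extrinsics"])
for t in ("rear_jaw","jaw","lever","crank","stave"):
    for r in regions_of("wrist",t)[:3]:
        q=cv2.minAreaRect(np.argwhere(r["region"])[:,::-1].astype(np.float32))
        print(t,round(r["confidence"],2),np.round(r["centre"]),np.round(cv2.boxPoints(q)).tolist())
print(telemetry.state()["clock"],telemetry.state()["ee_pos"])
E
```

```text
rear_jaw 0.61 [470. 156.] [[444.0, 218.0], [445.0, 105.0], [498.0, 105.0], [497.0, 218.0]]
jaw 0.73 [328. 162.] [[272.0, 215.0], [276.0, 105.0], [381.0, 108.0], [377.0, 218.0]]
lever 0.87 [283. 166.] [[273.0, 151.0], [298.0, 151.0], [298.0, 188.0], [273.0, 188.0]]
lever 0.33 [206. 161.] [[157.0, 168.0], [157.0, 148.0], [275.0, 153.0], [274.0, 173.0]]
crank 0.56 [205. 162.] [[157.0, 170.0], [157.0, 150.0], [384.0, 153.0], [384.0, 173.0]]
stave 0.85 [430. 160.] [[395.0, 215.0], [406.0, 101.0], [456.0, 106.0], [444.0, 220.0]]
stave 0.7 [63. 12.] [[8.0, 0.0], [113.0, 0.0], [113.0, 29.0], [8.0, 29.0]]
stave 0.64 [96. 31.] [[35.0, 13.0], [122.0, -2.0], [128.0, 29.0], [40.0, 44.0]]
4.3833 [ 0.50298224 -0.07536336  0.35997377]
```

View pics/w1.png

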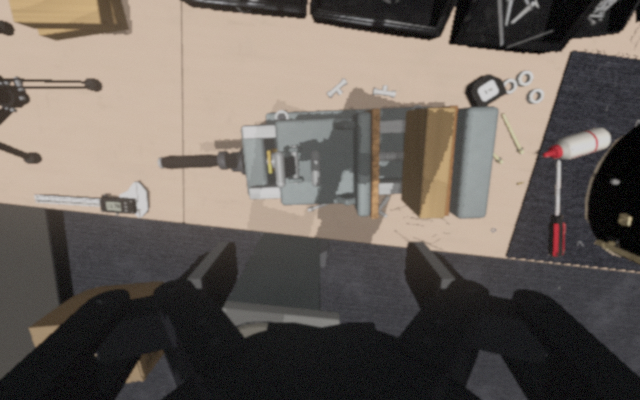

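```bash
python3 - <<'E'
import cv2
t=cv2.imread("pics/w1.png")[95:230,230:430]
cv2.imwrite("pics/v2.png",cv2.resize(t,None,fx=4,fy=4,interpolation=2))
E
```

```text
(no output)
```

View pics/v2.png

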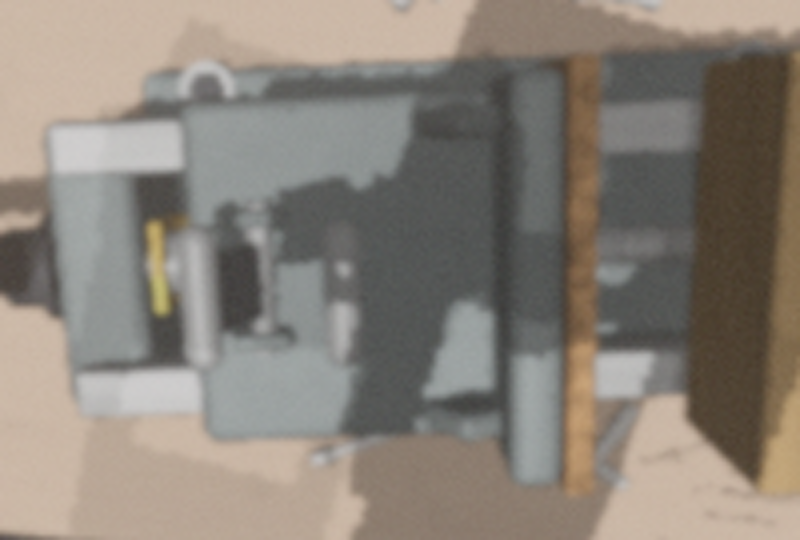

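```bash
python3 - <<'E'
from h import *
f=wrist(); E=np.load("w1.npy")
A=lambda u,v,z:atz(f,(230+u/4,95+v/4),z,E)
l1,l2=A(198,228,.19),A(203,366,.19); b1,b2=A(341,225,.191),A(345,360,.191)
c1,c2=A(601,57,.194),A(594,492,.194)
for n,(p,q) in dict(lever=(l1,l2),finger=(b1,b2),cork=(c1,c2)).items():
    m=(p+q)/2; d=q-p; print(n,m.round(4),"len",np.linalg.norm(d).round(4),"yaw",np.arctan2(d[1],d[0]).round(4)+ (np.pi/2 if d[0]>0 else np.pi/2))
h=atz(f,(158,161.5),.15,E); print("handle end",h)
m=lambda p,q:(p+q)/2
for a,b in ((h,m(c1,c2)),(m(l1,l2),m(c1,c2)),(h,m(b1,b2))):
    d=b-a; print(np.arctan2(d[1],d[0]),np.linalg.norm(d[:2]))
r=regions_of("wrist","rear_jaw")[0]["region"]; 
s=[r_["region"] for r_ in regions_of("wrist","stave")][0]
cs,_=cv2.findContours(r.astype(np.uint8),0,2); q=cv2.approxPolyDP(max(cs,key=cv2.contourArea),4,True)[:,0]; print(q.tolist()); print([atz(f,p,.192,E)[:2].round(4).tolist() for p in q])
cs,_=cv2.findContours(s.astype(np.uint8),0,2); q=cv2.approxPolyDP(max(cs,key=cv2.contourArea),4,True)[:,0]; print(q.tolist()); print([atz(f,p,.21,E)[:2].round(4).tolist() for p in q])
E
```

```text
lever [ 0.5053 -0.0248  0.19  ] len 0.0431 yaw -1.4560036732051036
finger [ 0.512  -0.0685  0.191 ] len 0.0419 yaw -1.4291036732051032
cork [ 0.524  -0.1453  0.194 ] len 0.1332 yaw -1.4149036732051035
handle end [0.48960741 0.14723569 0.15      ]
-1.4538720965689167 0.2945323532719835
-1.4169594878283458 0.12190173957549463
-1.4673507662294445 0.21686971032644595Traceback (most recent call last):
  File "<stdin>", line 12, in <module>
IndexError: list index out of range
```

```bash
cat >> h.py <<'E'
yaw=-1.422; vx=np.array([np.cos(yaw),np.sin(yaw),0]); vy=np.array([-np.sin(yaw),np.cos(yaw),0])
cork=np.array([.5238,-.1453,.125])
def st(): return telemetry.state()
def fx(): return float(st()["ft_force"]@vx)
E
python3 - <<'E'
from h import *
g=cork-.097*vx; print(g)
ctrl.move_pose([g[0],g[1],.27],down(yaw))
f=wrist(); cv2.imwrite("pics/w2.png",f["pixels"])
ctrl.move_straight([g[0],g[1],.167],feed=.08)
s=st(); print(s["ft_force"].round(2),s["ee_pos"])
f=wrist(); cv2.imwrite("pics/w3.png",f["pixels"])
cv2.imwrite("pics/v3.png",cv2.resize(np.vstack([cv2.imread("pics/w2.png"),cv2.imread("pics/w3.png")]),(480,600),interpolation=3))
print(st()["clock"])
E
```

```text
[ 0.50941996 -0.04937183  0.125     ]
[ 0.46 -0.01  0.87] [ 0.50980686 -0.04942508  0.16750268]
6.4833
```

View pics/v3.png

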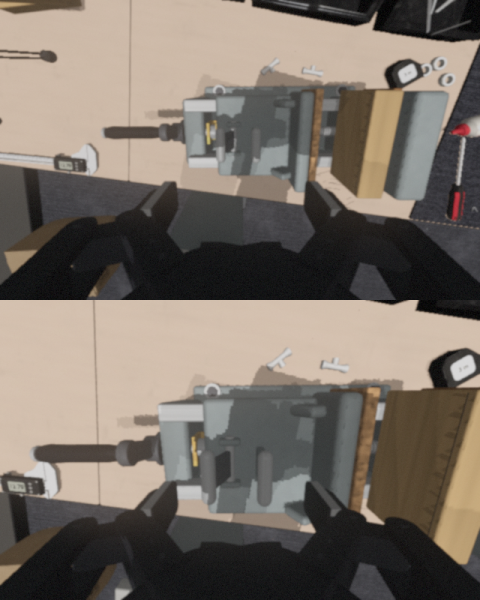

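```bash
python3 - <<'E'
from h import *
f=wrist(); print(atz(f,(279,233),.19), atz(f,(352,236),.19), proj(f,np.array([[*(st()["ee_pos"][:2]),.19]])))
for r in regions_of("wrist","lever")[:1]:
    q=np.argwhere(r["region"])[:,::-1]; print(q.min(0),q.max(0),r["centre"])
E
```

```text
[ 0.50879009 -0.02477647  0.19      ] [ 0.51320244 -0.06725403  0.19      ] [[320.99251984 237.23118742]]
```

```bash
python3 - <<'E'
from h import *
grab(30); ctrl.sleep(.2)
s=st(); print(s["clock"],s["gripper_width"],s["grip_force"],s["ft_force"].round(2),fx())
p=s["ee_pos"].copy(); n0=p.copy()
for i in range(4):
    p=p+.002*vx; ctrl.move_straight(p,feed=.03); ctrl.sleep(.05); s=st(); print(round(s["clock"],2),s["ft_force"].round(1),round(fx(),2),(s["ee_pos"]-n0)@vx)
print(s["gripper_width"],s["grip_force"])
f=wrist(); cv2.imwrite("pics/w4.png",f["pixels"])
E
```

```text
7.55 0.0001910834721023915 0.0 [ 0.35  0.18 -0.24] -0.12205508349387376
7.85 [-0.1 -0.  -0.3] 0.03 0.002091418391284308
8.15 [ 0.6 -0.1  0.1] 0.15 0.004056715013612478
8.45 [-0.8  0.2  0.4] -0.26 0.006051426259948568
8.75 [ 0.4  0.5 -0.2] -0.42 0.008046327696141149
-0.000182022511846379 0.0
```

View pics/w4.png

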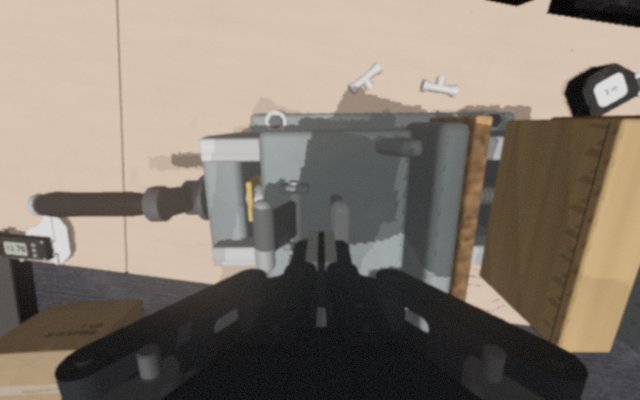

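```bash
python3 - <<'E'
from h import *
f=wrist(); a,b=atz(f,(262,235),.191),atz(f,(340,235),.191)
print(a,b,(a-cork)@vx,(b-cork)@vx, (a-cork)@vy,(b-cork)@vy)
c=atz(f,(481,205),.194); print("cork",(c-cork)@vx)
print(st()["ee_pos"],(st()["ee_pos"]-cork)@vx,(st()["ee_pos"]-cork)@vy)
K=[regions_of("wrist",t) for t in ("lever","jaw")]
for k in K:
    for r in k[:2]:
        q=np.argwhere(r["region"])[:,::-1]; print(round(r["confidence"],2),q.min(0),q.max(0))
cv2.imwrite("pics/v4.png",cv2.resize(f["pixels"][120:300,180:420],None,fx=3.2,fy=3.2,interpolation=2))
E
```

```text
[ 0.50758028 -0.02319572  0.191     ] [ 0.51422478 -0.06786975  0.191     ] -0.12315959921615957 -0.07799417268613007 0.002061206128325366 0.002009449654145595
cork -0.000772254326594235
[ 0.5106038  -0.05730305  0.16696577] -0.08898091618426938 -5.0285525682826645e-06
0.7 [250 180] [301 271]
0.59 [251 116] [491 331]
```

View pics/v4.png

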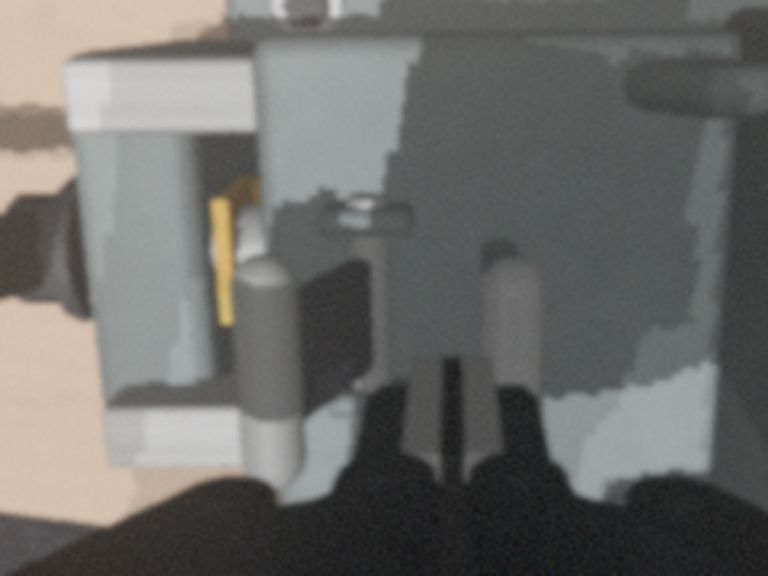

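```bash
python3 - <<'E'
from h import *
print(ctrl.pinch_z)
g=cork-.096*vx+.001*vy; s=st()["ee_pos"]
ctrl.move_straight([s[0],s[1],.235],feed=.2); release()
ctrl.move_straight([g[0],g[1],.235],feed=.1); ctrl.move_straight([g[0],g[1],.17],feed=.1)
ctrl.sleep(.1); b=st()["ft_force"].copy(); z=.17; hit=False
while z>.131 and not hit:
    z-=.003; ctrl.move_straight([g[0],g[1],z],feed=.04)
    d=st()["ft_force"]-b; hit=np.linalg.norm(d)>4
print(hit,z,d.round(2),st()["clock"])
f=wrist(); cv2.imwrite("pics/w5.png",f["pixels"])
E
```

```text
0.0187
False 0.13099999999999998 [ 0.24 -0.64  0.33] 14.625
```

View pics/w5.png

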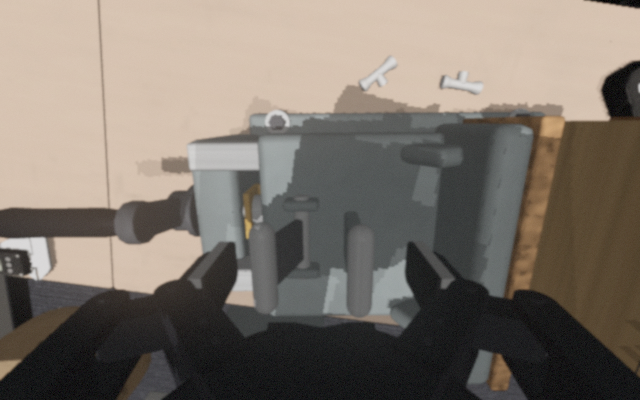

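```bash
python3 - <<'E'
from h import *
s=st(); p=s["ee_pos"].copy(); b=s["ft_force"].copy(); hit=False; z=.131
while z>.1225 and not hit:
    z-=.003; ctrl.move_straight([p[0],p[1],z],feed=.04)
    d=st()["ft_force"]-b; hit=np.linalg.norm(d)>4
print(hit,z,d.round(2))
grab(30); ctrl.sleep(.2); s=st()
print(s["clock"],s["gripper_width"],s["grip_force"],s["ft_force"].round(2),fx())
f=wrist(); cv2.imwrite("pics/w6.png",f["pixels"])
E
```

```text
False 0.122 [ 1.31 -1.15 -1.45]
16.1167 0.03994362197394884 30.95505952835083 [-3.99 -1.15 16.97] 0.5503068004794133
```

```bash
python3 - <<'E'
from h import *
s=st(); p=s["ee_pos"].copy(); p0=p.copy(); f0=fx(); 
x=0; log=[]
while x<.052:
    dx=.004 if x<.022 else (.001 if x<.036 else .0005)
    if x and log[-1][1]>9: dx=.0003
    x+=dx; ctrl.move_straight(p0+x*vx,feed=.04 if dx>.002 else .02)
    F=-(fx()); F=(F-fx())/2
    log.append((round(x*1e3,1),round(F,1)))
    if F>14: break
print(log)
ctrl.sleep(.25); s=st()
print(s["clock"],s["gripper_width"],s["grip_force"],s["ft_force"].round(1),-fx(),((s["ee_pos"]-p0)@vx))
f=wrist(); cv2.imwrite("pics/w7.png",f["pixels"])
E
```

```text
[(4.0, -1.7), (8.0, -2.4), (12.0, -1.8), (16.0, -3.2), (20.0, -2.4), (24.0, -1.8), (25.0, 0.7), (26.0, 0.8), (27.0, 0.9), (28.0, 1.2), (29.0, 2.2), (30.0, 1.6), (31.0, 1.0), (32.0, 1.7), (33.0, 1.4), (34.0, 1.9), (35.0, 1.2), (36.0, 1.2), (36.5, 0.6), (37.0, 2.0), (37.5, 2.3), (38.0, 1.9), (38.5, 1.6), (39.0, 1.7), (39.5, 2.6), (40.0, 1.5), (40.5, 1.2), (41.0, 1.6), (41.5, 2.7), (42.0, 1.3), (42.5, 2.1), (43.0, 1.9), (43.5, 2.3), (44.0, 2.4), (44.5, 2.6), (45.0, 2.0), (45.5, 2.2), (46.0, 2.8), (46.5, 2.1), (47.0, 1.5), (47.5, 1.9), (48.0, 2.6), (48.5, 0.9), (49.0, 1.8), (49.5, 1.6), (50.0, 1.9), (50.5, 2.9), (51.0, 3.7), (51.5, 3.4), (52.0, 3.2)]
28.9417 0.039842451023280004 33.22254180908203 [-2.3  1.3  4.7] 1.6314564925362711 0.05140198226610972
```

View pics/w7.png

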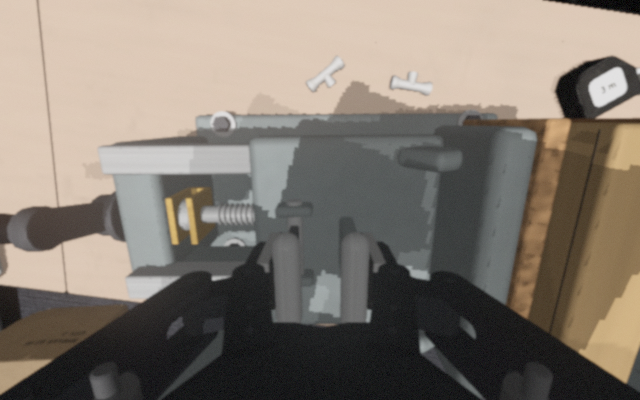

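```bash
python3 - <<'E'
from h import *
s=st(); p0=s["ee_pos"].copy()+.0006*vx; log=[]; x=0
while x<.012:
    x+=.0006; ctrl.move_straight(p0+x*vx,feed=.02)
    F=-(fx()+fx())/2; log.append((round(x*1e3,1),round(F,1),round(st()["clock"],1)))
    if F>9: break
print(log)
ctrl.sleep(.25); s=st()
print(s["clock"],s["gripper_width"],s["ft_force"].round(1),-fx(),((s["ee_pos"]-p0)@vx))
E
```

```text
[(0.6, 4.4, 29.2), (1.2, 3.7, 29.5), (1.8, 7.3, 29.7), (2.4, 9.9, 30.0)]
30.2417 0.03955271956335391 [-3.1 10.7  6.7] 11.02971740248072 0.0006698137347780351
```

```bash
python3 - <<'E'
from h import *
s=st(); p=s["ee_pos"].copy()
ctrl.move_straight(p+.0022*vx,feed=.02); ctrl.sleep(.25); print("push",-fx())
release(); ctrl.sleep(.15); s=st(); print(s["gripper_width"],s["ft_force"].round(1),-fx())
# offset to be clear of both bars, then up
p=s["ee_pos"].copy(); ctrl.move_straight([p[0],p[1],.20],feed=.2); ctrl.sleep(.05)
f=wrist(); cv2.imwrite("pics/w8.png",f["pixels"])
E1=np.load("w1.npy")
for n,px,z in (("hend",(158,161.5),.15),("hroot",(228,161),.15),("cal",(148,195),.01),("cal2",(146,182),.01)):
    h=atz(f,px,z,E1)-cork; print(n,h@vx,h@vy)
for sg in (1,-1): print(ctrl.inverse_kinematics(list((cork-.27*vx)[:2])+[.2],down(yaw+np.pi/2,sg)))
print(st()["clock"])
E
```

```text
push 14.160444726868343
0.08541325797486908 [ 0.2  0.2 -0.4] 0.18691449007825203
hend -0.2943722190820268 0.00955302546762972
hroot -0.19844659250033125 0.00717482373358167
cal -0.40696320895085425 -0.07066631371603345
cal2 -0.40581649524326807 -0.04510956315350578
[ 2.43475614e-01  1.54042882e-01  1.89584563e+00 -4.44089210e-16
  1.09170414e+00  9.46792877e-02]
None
32.0417
```

View pics/w8.png

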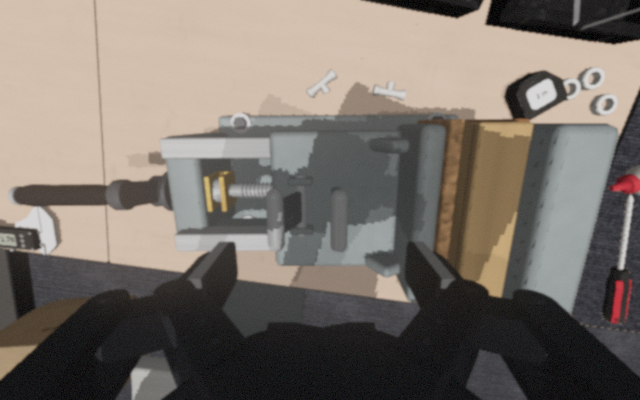

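```bash
cat >> h.py <<'E'
C=cork-.2714*vx+.001*vy; KZ=.055; Q=down(yaw+np.pi/2)
def cp(a): 
    p=C-.055*np.sin(a)*vy; p[2]=.095+.055*np.cos(a)-KZ; return p
def tang(a,F): t=-np.cos(a)*vy-np.sin(a)*np.array([0,0,1]); return float(-(F@t))
E
python3 - <<'E'
from h import *
print([ctrl.inverse_kinematics(cp(a),Q) is not None for a in (0,1.57,3.14,4.7)])
a=-.14; p=cp(a)
ctrl.move_pose([p[0],p[1],.20],Q)
ctrl.sleep(.05); b=st()["ft_force"].copy()
f=wrist(); cv2.imwrite("pics/w9.png",f["pixels"])
rs=regions_of("wrist","crank_grip_mid")
for r in rs[:1]:
    q=np.argwhere(r["region"])[:,::-1].astype(np.float32); print(r["confidence"],r["centre"])
    m=atz(f,r["centre"],.149)-cork; print("handle",m@vx,m@vy)
    for c in cv2.boxPoints(cv2.minAreaRect(q)): h=atz(f,c,.149)-cork; print(h@vx,h@vy)
print("exp",(p-cork)@vx,(p-cork)@vy,st()["clock"],b)
E
```

```text
[True, True, True, True]
0.79 [317.8, 241.5]
handle -0.2366825761105371 0.004505873939525849
-0.29229439888079267 -0.01299966972355858
-0.29338521459010564 0.016800996120980176
-0.15949998899430598 0.02296051109974614
-0.15800591607280315 -0.011426757751785754
exp -0.2714 0.008674871305432996 33.2333 [ 0.31946015 -0.04751314 -0.02803606]
```

View pics/w9.png

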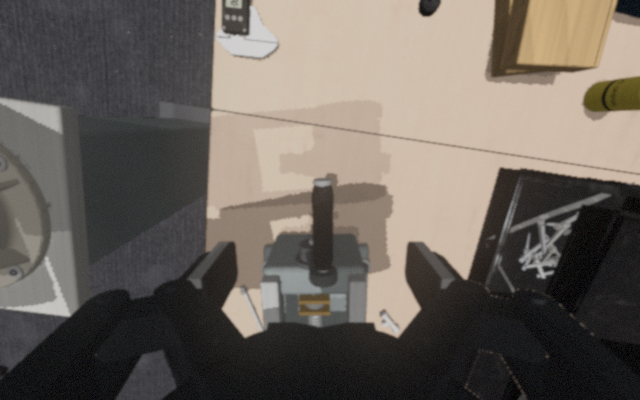

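```bash
python3 - <<'E'
from h import *
a=-.14; p=cp(a)
ctrl.move_straight([p[0],p[1],.115],feed=.15); F=st()["ft_force"]; print(F.round(1))
if np.linalg.norm(F)<5:
    ctrl.move_straight(p,feed=.06); print(st()["ft_force"].round(1))
    grab(40); ctrl.sleep(.1)
s=st(); print(s["gripper_width"],s["grip_force"],s["ft_force"].round(1),s["clock"],s["ee_pos"])
if s["gripper_width"]>.01:
    for i in range(4):
        a+=.2; ctrl.move_straight(cp(a),feed=.1); F=st()["ft_force"]; print(round(a,2),F.round(1),round(tang(a,F),1),st()["gripper_width"].round(4))
print(st()["clock"])
E
```

```text
[0.6 0.5 0.1]
[-0.5  0.6  0. ]
0.016934445720330902 38.92611086368561 [-0.1  0.7  2.2] 35.175 [0.49225993 0.12444109 0.09461276]Traceback (most recent call last):
  File "<stdin>", line 10, in <module>
AttributeError: 'float' object has no attribute 'round'
```

```bash
cat > turn.py <<'E'
from h import *
def go(a,goal,amax,tmax,big=.3,small=.06):
    log=[]; T=0; s=st()
    while a<amax and s["clock"]<tmax:
        a+=big if T<3.5 else small
        ctrl.move_straight(cp(a),feed=.12 if T<3.5 else .05)
        F=np.mean([st()["ft_force"] for _ in range(3)],0); s=st(); T=tang(a,F)
        rad=float(F@(-np.sin(a)*vy+np.array([0,0,np.cos(a)])))
        log.append((round(a,2),round(T,1),round(rad,1)))
        if T>goal or abs(rad)>30: break
    print(log); print(a,s["clock"],s["gripper_width"],s["grip_force"]); return a
E
python3 - <<'E'
from turn import *
go(.06,9,9.,52)
E
```

```text
[(0.36, -1.1, 7.7), (0.66, -1.3, 8.2), (0.96, -1.1, 6.5), (1.26, -2.6, 6.0), (1.56, -1.6, 6.9), (1.86, -2.8, 6.5), (2.16, -1.0, 6.6), (2.46, -1.4, 6.6), (2.76, -1.3, 6.6), (3.06, -2.7, 4.9), (3.36, 1.5, -1.7), (3.66, 7.6, -0.7), (3.72, 13.0, 2.6)]
3.7199999999999993 39.0833 0.016935262675496263 39.737709760665894
```

```bash
python3 - <<'E'
from turn import *
a=3.72
for i in range(4):
    ctrl.sleep(.1); s=st(); F=s["ft_force"]; print(F.round(1),round(tang(a,F),2)); 
e=s["ee_pos"]-C; e[2]=s["ee_pos"][2]+KZ-.095
print("angle",np.arctan2(-(e@vy),e[2])%6.283,np.hypot(e@vy,e[2]),s["clock"],s["ft_force"]@vx)
E
```

```text
[ -8.7   3.  -10.5] 12.54
[-9.9  2.5 -9. ] 12.75
[ -9.9   3.  -10.3] 13.45
[-9.2  1.8 -9.4] 12.51
angle 3.635179522479742 0.05378019107115426 39.4833 -3.17608092309627
```

```bash
python3 - <<'E'
from h import *
release(); ctrl.sleep(.1); s=st(); print(s["gripper_width"],s["ft_force"].round(1))
p=s["ee_pos"].copy(); ctrl.move_straight([p[0],p[1],.24],feed=.15)
e=cork-.10*vx
ctrl.move_pose([e[0]-.03,e[1],.30],down(yaw))
f=wrist(); cv2.imwrite("pics/w10.png",f["pixels"]); print(st()["clock"],st()["ft_force"].round(1))
E
```

```text
0.08565194671742385 [0.  0.2 0.9]
43.2333 [-0.2 -0.2 -0.1]
```

View pics/w10.png

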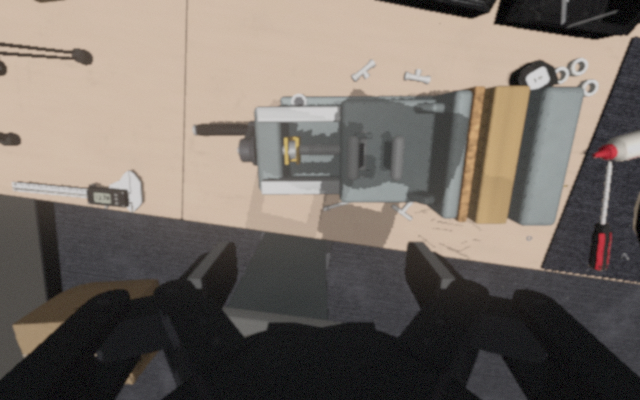

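The stave sits flat between the cork (470,150) and the rear jaw (545,155). The lever is free at (350,158), the handle is low at (225,128), and the arm is clear of everything. I'm handing the job in.

```bash
python3 -c "
from h import *
print(ticket.finish_job())"
```

```text
the job is handed in; nothing more can be done
None
```

I clamped the stave and handed the job in at about 43 s. The crank handle read about 12.8 N, roughly 130 N of clamping by the given ratio, with the lever free and the arm clear. The hand-in returned no verdict.

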